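# Shut one gas valve on a crowded manifold and lock it out

## Task

Take the filtered gas line out of service. Shut the one valve whose outlet carries the in-line filter canister: turn its knob clockwise until you feel it seat and it is finger-tight, without forcing it; then set the loose lock-out cover gently down over that knob until it stands fully home on the valve block, and let go. Do not touch the neighbouring valves, and leave the reagent bottle, the beaker and the dropper bottle where they stand.

Things in the scene. Friction and masses are not known exactly. Their poses are not given: they have to be found in the camera images.
- valve_f_grip (a point): Grip point of the filter valve's knob: grey upright wing 32 mm long, 12 mm thick, 30 mm high on a round skirt 34 mm across. On the turning axis, 8 mm below the wing's top, 22 mm above the skirt, 81 mm above the bench. x: along the wing to its white index line; y: across the wing (grip along this line); z: up. Clockwise from above shuts it.
- valve_f_knob: The same knob (origin on its axis under the skirt, 52 mm above the bench). It stands open by 0.4 to 1.8 rad. It runs against an even drag of about 0.06 N m (at rest it may act either way) until the seat is met, then the torque climbs. Finger-tight is 0.22 to 0.38 N m at the knob; above 0.45 N m the seat may be spoiled. When let go it stays shut.
- bonnet: The filter valve's dark bonnet under the knob, fixed, 31 mm across; origin on the knob's axis at its foot, 40 mm above the bench. The soft seat is hidden in it. The knob angle at which it is met differs from valve to valve and cannot be seen, only felt. Beyond it the torque climbs by about 4 N m per rad.
- valve_f_top (a point): Centre of the flat top of the filter valve's block, on the knob's axis, 40 mm above the bench. Block 56 mm (x) by 46 mm (y, along the row); a dark bonnet 31 mm across, 11 mm high stands on it under the knob. Only this valve has a steel filter canister (32 mm thick, 62 mm long, level, pointing away from the robot) on its outlet.
- valve_f: The whole filter valve, fixed: block, bonnet, filter canister, knob. Origin under the block on the knob's axis, 12 mm above the bench.
- manifold: Valve bank, fixed: five valve blocks in a row along its y, 54 mm from knob axis to knob axis; all knobs alike, tops 89 mm above the bench. The filter valve has one of the middle three places. Origin on the bench under the row's middle; x points to the outlets, away from the robot. A pressure gauge, 64 mm high, 40 mm across, stands at y = 161 mm.
- valve_a: Neighbour at the row's -y end: block and knob like the filter valve's but with a thin brass hose nozzle. Origin on its knob's axis, 12 mm above the bench. The knob turns at a touch: leave alone.
- valve_b: Neighbour like valve_a, in one of the middle three places.
- valve_c: Neighbour like valve_a, in one of the middle three places.
- valve_d: Neighbour like valve_a, at the row's +y end.
- cover_handle (a point): Handle of the lock-out cover: a grey cap standing open side down on the bench left or right of the manifold, 46 mm across, 57 mm high, hollow 41 mm wide and 52 mm deep, with a stub handle 20 mm thick, 30 mm high on top; 60 to 130 g. Point on the axis, 21 mm above the cap's top, 9 mm below the handle's end, 78 mm above the lower rim. z: up.
- cover_foot (a point): Centre of the cover's open lower rim, 78 mm below the handle point. When home it lies on point valve_f_top.
- reagent: White reagent bottle, 58 mm across, 105 mm high, on the other side of the manifold from the cover. Origin under its middle. Not to be moved.
- beaker: Empty glass beaker, 68 mm across, 85 mm high, left or right of the manifold. Origin under its middle. Not to be moved.
- dropper: Small white dropper bottle, 26 mm across, 60 mm high, left or right of the manifold. Origin under its middle. Not to be moved.

How it is judged (in metres and radians):
On the way, in this order (a step that is already met when the one before it is completed fails the run):
1. the filter valve is turned onto its seat and finger-tight (contact force between valve_f_knob and bonnet above 15 N), for 0.15 s.
2. the cover stands home over that valve's knob (horizontal distance between cover_foot and valve_f_top below 0.008 m and z of cover_foot in the frame of valve_f_top below 0.003 m and angle between cover_foot's own z axis and vertical below 0.08 rad), for 0.2 s.
At the end, for the whole second after the job is handed in: The filter valve is still shut (its stem bears on the seat with over 3 N), and the cover stands upright and at rest over its knob: rim within 3 mm of the block's top, within 8 mm of the knob's axis, tilted less than 0.08 rad, let go (all of step 2 and contact force between valve_f_knob and bonnet above 3 N and linear speed of cover below 0.02 m/s); the robot touches nothing.
It fails at once if the valve is forced: over 55 N on its seat (about 0.5 N m at the knob) (contact force between valve_f_knob and bonnet above 55 N).
It fails at once if a neighbouring valve is touched with more than 1 N (contact force between anything else and valve_a above 1 N or contact force between anything else and valve_b above 1 N or contact force between anything else and valve_c above 1 N or contact force between anything else and valve_d above 1 N).
It fails at once if the cover is rammed down: over 35 N on the valve (contact force between cover and valve_f above 35 N).
It fails at once if a bystander is moved by more than 10 mm (distance of any of reagent, beaker, dropper from where it was at the start of the episode above 0.01 m).
It also fails if it takes over 64 s, if anything falls off the work surface, if the arm or the gripper's body presses on something with over 40 N, if the wrist force passes 120 N, or if a joint passes its speed limit or range.

## Robot

A 6-joint arm with a two-finger parallel gripper is mounted at the origin on the work surface. World frame = base frame: x ahead of the robot, y to its left, z up, the work surface at z = 0. Lengths are in mm, angles in rad, forces in N, time in s.
With the tool pointing down it reaches from about 350 to 775 mm from the base axis. Payload 7.3 kg.
Tool frame: the origin (TCP) lies at the very end of the fingers, on their centre line; the grasp point (between the pads) lies bot.grip_point_offset behind it (bot.grip_point_offset is the distance from the TCP to the grasp point, in mm); z points along the fingers, y is the line along which they close (so a half turn about z gives the same grasp; the last joint's range is limited). The gripper opens to 92 mm and grips with 3 to 60 N. Pads are 19 mm wide; open, the fingers measure 130 mm over their backs; the gripper's body (75 mm by 190 mm) begins 47 mm behind the grasp point.
Start: joints at [-1.347, 0.342, 1.524, -0, 1.275, -0.146], TCP at [189.773, -489.521, 226.741] pointing down, gripper open.
Joint ranges: [-2.53, 2.53], [-0.77, 2.02], [0.04, 2.7], [-1, 4.14], [0.28, 2.66], [-3.11, 3.11]. Speed limits (rad/s): [2.57, 2.57, 3.14, 3.14, 3.14, 3.14].

## Interface

Orientations are given as [roll, pitch, yaw] about the fixed x, y, z axes, in that order (R = Rz(yaw) Ry(pitch) Rx(roll)).
In Python, from plant import bot gives the robot as it stands. The module is installed in compiled form; this text tells all that it offers.
- The arm moves only by the tool carry_out, never from a script. Its argument "plan" is a list of rows, each an object of numbers: "tx", "ty", "tz": the shift along the world's x, y, z in mm; "rx", "ry", "rz": the turn, a rotation vector about the world's x, y, z in rad. A call has 1 to 12 rows; each row shifts and turns the commanded pose from where the row before left it; what a row does not reach is not made up. A row lasts 1/10 s, in which the tool goes at most 50 mm and 8.59 degrees, less where a joint would pass 70% of its speed; a pose out of reach is approached as far as the arm can. A call with a gripper value outside its range is refused whole. "gripper" is the closure, from 0 (fully open) to 1 (shut), set as the call begins (left out, the last holds). The fingers move at their own pace and stop on an object; the grip force is fixed at half the most. Time passes only in rows, so rows that do not move let the fingers close. It gives the time, the measured TCP pose, the force, the opening and the grip force at its end, in the units of the state.
- bot.get_obs(): the state, without advancing time (a new reading comes with each control period).
- bot.capture(name): name is "scene" or "top" or "wrist"; returns the picture (384x512x3 uint8, red, green, blue); there is no depth.
- bot.camera_model(name): a dict with "camera_matrix" (3x3 intrinsics, pixels), "R" (3x3) and "t" (3): a world point X has camera coordinates R X + t. Camera axes: x right, y down, z forward; pixel columns grow to the right and rows downward; lengths in mm; the calibration is good to about 2 mm. A picture is of the moment at which its call begins: read the wrist's pose just before it. camera_model takes no time and is no camera call; for the wrist camera it gives the pose at the moment of the call.
- bot.close_job(): hands the job in; it is judged then, once.
The state is a dict: "time": time; "joint_positions": joint angles; "dq": joint speeds; "tau": joint torques, N m; "tool_pos": TCP position; "tcp_rot": TCP orientation; "contact_force": force on the tool from outside, world axes, zero at the start; "moment": the same for the moment, N m; "grip_width": finger opening in mm; "finger_force": force on a finger pad.
Only numpy, scipy, OpenCV 4.12 (cv2) and the standard library are available. Lean on these libraries where they do the work, as an engineer would, in place of code of your own. Each camera call takes 0.05 s, during which the arm holds its last target. There are 200 camera calls.

## Working session

There is one attempt and no reset: what is moved stays moved. The work goes in short steps, Python scripts to look and compute and a tool call to move; the robot and the scene stay as the last step left them, time stands still between calls to the robot, and variables do not carry over. Pictures are saved under pics/ and viewed, at most 11 in all, crops included, and the job is handed in when it is done.

Besides the shell and the picture viewer there is one more tool, called after "Emit:" as name(argument=value, ...) on one line, values as JSON. carry_out: Moves the arm, as the interface text tells. Its arguments: {"type":"object","properties":{"plan":{"type":"array"},"gripper":{"type":"number"}},"required":["plan"]}

```bash
mkdir -p pics; python3 - <<'E'
from plant import bot
import cv2
o=bot.get_obs();print(o, bot.grip_point_offset)
for n in ("scene","top"):
    cv2.imwrite(f"pics/{n}0.png",bot.capture(n)[:,:,::-1])
    m=bot.camera_model(n);print(n,m)
E
```

```text
{'time': 0.0, 'joint_positions': array([-1.34700130e+00,  3.42720207e-01,  1.52502189e+00, -2.51377441e-05,
        1.27539172e+00, -1.45987628e-01]), 'dq': array([-1.98707381e-03,  2.01425161e-03, -7.56197897e-04, -1.27519878e-03,
       -1.04526815e-03, -3.36630045e-05]), 'tau': array([-1.18080094e-03, -4.31246817e+01, -2.44216669e+01,  7.16469996e-02,
        5.60376188e-02, -1.21713188e-04]), 'tool_pos': array([ 189.66961618, -489.10262594,  226.04456711]), 'tcp_rot': array([-3.14006438e+00, -2.00410851e-04,  3.69789842e-01]), 'contact_force': array([-1.0532133 ,  0.13013588,  0.10962329]), 'moment': array([ 0.00437297, -0.01847158,  0.00578983]), 'finger_force': 0.0, 'grip_width': 91.93515383870977} 18.8
scene {'camera_matrix': array([[465.80278939,   0.        , 254.29363425],
       [  0.        , 465.80278939, 187.98966926],
       [  0.        ,   0.        ,   1.        ]]), 'R': array([[-0.16034157,  0.98704817, -0.00514772],
       [ 0.6642793 ,  0.10404883, -0.7402073 ],
       [-0.73008464, -0.12210553, -0.67235902]]), 't': array([  75.46572121, -309.04130107, 1458.89293996])}
top {'camera_matrix': array([[363.98452455,   0.        , 252.59059037],
       [  0.        , 363.98452455, 197.55544766],
       [  0.        ,   0.        ,   1.        ]]), 'R': array([[ 0.01340315, -0.9998661 , -0.00938796],
       [-0.99815673, -0.01282328, -0.05931867],
       [ 0.05919034,  0.01016571, -0.99819495]]), 't': array([-15.27060389, 552.67664331, 954.97160456])}
```

View pics/scene0.png

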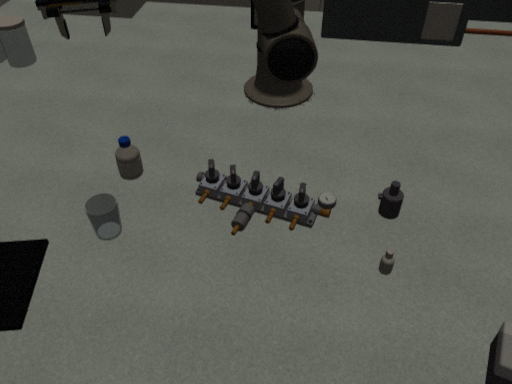

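View pics/top0.png

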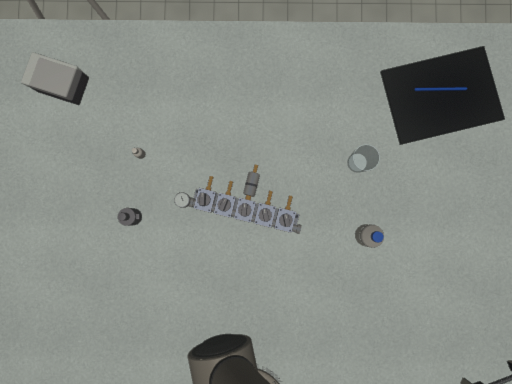

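The filtered valve is the middle one: top view (245,210), canister at (251,184). The cover is at (128,216), the dropper at (138,153), the beaker at (363,158) and the reagent bottle at (372,236). Next I'll work out rough positions.

```bash
cat > h.py <<'E'
import numpy as np, cv2
from plant import bot
def ray(m,uv):
    d=m["R"].T@np.linalg.inv(m["camera_matrix"])@np.array([*uv,1.]); return -m["R"].T@m["t"],d/np.linalg.norm(d)
def onz(m,uv,z):
    c,d=ray(m,uv); return c+d*(z-c[2])/d[2]
def proj(m,X):
    p=m["camera_matrix"]@(m["R"]@np.array(X,float)+m["t"]); return p[:2]/p[2]
def tri(*mr):
    A=0;b=0
    for m,uv in mr:
        c,d=ray(m,uv);P=np.eye(3)-np.outer(d,d);A=A+P;b=b+P@c
    return np.linalg.solve(A,b)
E
python3 - <<'E'
from h import *
np.set_printoptions(precision=1,suppress=True)
m=bot.camera_model("top")
for n,uv,z in [("a",(204,200),85),("f",(245,210),85),("d",(287,220),85),("cover",(123,216),87),("drop",(135,152),60),("reag",(377,237),105),("beak",(358,162),0)]: print(n,onz(m,uv,z))
w=bot.camera_model("wrist");o=bot.get_obs()
print(w["camera_matrix"]); c=-w["R"].T@w["t"]
from scipy.spatial.transform import Rotation as R
T=R.from_euler("xyz",o["tcp_rot"]).as_matrix()
print("cam in tool",T.T@(c-o["tool_pos"]),"axis",T.T@w["R"].T)
E
```

```text
a [541.1 111.8  85. ]
f [517.7   9.7  85. ]
d [494.4 -94.4  85. ]
cover [498.8 311.4  87. ]
drop [663.9 295.9  60. ]
reag [ 456.5 -308.9  105. ]
beak [ 654.4 -293.5    0. ]
[[324.    0.  253. ]
 [  0.  324.  186.6]
 [  0.    0.    1. ]]
cam in tool [  81.4    0.5 -157.7] axis [[-0.  -1.  -0.3]
 [ 1.  -0.   0. ]
 [-0.  -0.3  1. ]]
```

Emit:
carry_out(plan=[{"tx": 27,"ty": 41},{"tx": 27,"ty": 41},{"tx": 27,"ty": 41},{"tx": 27,"ty": 41},{"tx": 27,"ty": 41},{"tx": 27,"ty": 41},{"tx": 27,"ty": 41},{"tx": 27,"ty": 41},{"tx": 27,"ty": 41},{"tx": 27,"ty": 41},{"tx": 27,"ty": 41},{"tx": 27,"ty": 41}])

```text
invalid input at $.plan[0]: expected keys tx, ty, tz, rx, ry, rz
```

Emit:
carry_out(plan=[{"tz": -20},{"tz": -20},{},{}])

```text
invalid input at $.plan[0]: expected keys tx, ty, tz, rx, ry, rz
```

```bash
python3 - <<'E'
from h import *
np.set_printoptions(precision=3,suppress=True)
o=bot.get_obs();m=bot.camera_model("wrist");im=bot.capture("wrist")
print(o["time"],o["tool_pos"],o["tcp_rot"],o["joint_positions"],o["contact_force"],o["moment"])
np.savez("w1.npz",im=im,**m)
cv2.imwrite("pics/w1.png",cv2.resize(im[:,:,::-1],(800,600),interpolation=cv2.INTER_CUBIC))
E
```

```text
0.1 [ 189.697 -489.168  226.144] [-3.14 -0.    0.37] [-1.347  0.343  1.525  0.     1.275 -0.146] [-0.267  0.025 -0.536] [0.016 0.036 0.006]
```

View pics/w1.png

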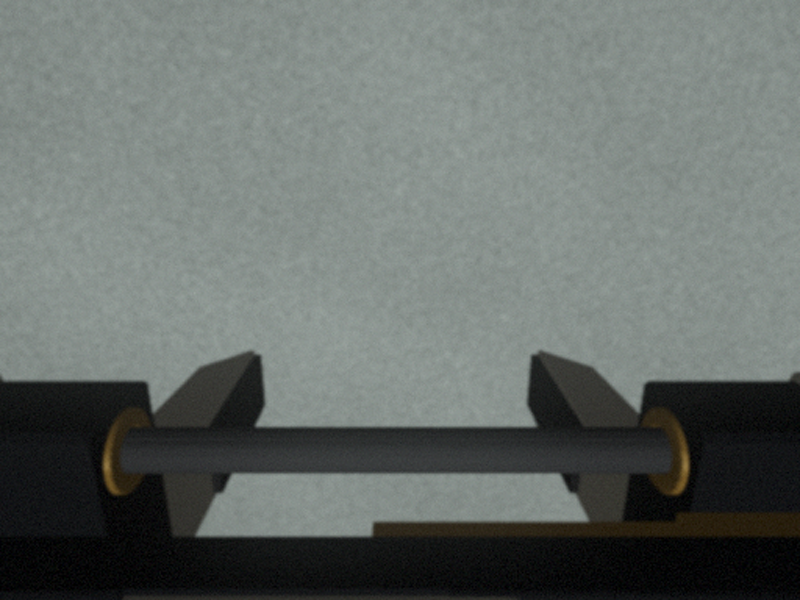

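Emit:
carry_out(plan=[{"tx": 22,"ty": 40,"tz": 0,"rx": 0,"ry": 0,"rz": 0},{"tx": 22,"ty": 40,"tz": 0,"rx": 0,"ry": 0,"rz": 0},{"tx": 22,"ty": 40,"tz": 0,"rx": 0,"ry": 0,"rz": 0},{"tx": 22,"ty": 40,"tz": 0,"rx": 0,"ry": 0,"rz": 0},{"tx": 22,"ty": 40,"tz": 0,"rx": 0,"ry": 0,"rz": 0},{"tx": 22,"ty": 40,"tz": 0,"rx": 0,"ry": 0,"rz": 0},{"tx": 22,"ty": 40,"tz": 0,"rx": 0,"ry": 0,"rz": 0},{"tx": 22,"ty": 40,"tz": 0,"rx": 0,"ry": 0,"rz": 0},{"tx": 22,"ty": 40,"tz": 0,"rx": 0,"ry": 0,"rz": 0},{"tx": 22,"ty": 40,"tz": 0,"rx": 0,"ry": 0,"rz": 0},{"tx": 22,"ty": 40,"tz": 0,"rx": 0,"ry": 0,"rz": 0},{"tx": 22,"ty": 40,"tz": 0,"rx": 0,"ry": 0,"rz": 0}])

```text
time: 1.35
tool_pos: [454.3, -7.6, 226.7]
tcp_rot: [3.141, -0.0, 0.37]
contact_force: [0.6, -0.7, 0.1]
grip_width: 91.9
finger_force: 0.0
```

Emit:
carry_out(plan=[{"tx": 0,"ty": 0,"tz": -20,"rx": 0,"ry": 0,"rz": 0},{"tx": 0,"ty": 0,"tz": -20,"rx": 0,"ry": 0,"rz": 0},{"tx": 0,"ty": 0,"tz": 0,"rx": 0,"ry": 0,"rz": 0},{"tx": 0,"ty": 0,"tz": 0,"rx": 0,"ry": 0,"rz": 0}])

```text
time: 1.75
tool_pos: [453.7, -9.6, 186.9]
tcp_rot: [-3.141, 0.001, 0.37]
contact_force: [0.3, -0.5, 0.7]
grip_width: 91.9
finger_force: 0.0
```

```bash
python3 - <<'E'
from h import *
np.set_printoptions(precision=3,suppress=True)
o=bot.get_obs();m=bot.camera_model("wrist");im=bot.capture("wrist")
print(o["time"],o["tool_pos"],o["tcp_rot"],o["joint_positions"],o["contact_force"],o["moment"])
np.savez("w1.npz",im=im,**m)
cv2.imwrite("pics/w2.png",cv2.resize(im[:,:,::-1],(800,600),interpolation=cv2.INTER_CUBIC))
E
```

```text
1.75 [453.712  -9.605 186.93 ] [-3.141  0.001  0.37 ] [-0.19   0.253  1.771 -0.     1.118  1.011] [ 0.273 -0.483  0.717] [ 0.034 -0.015 -0.014]
```

View pics/w2.png

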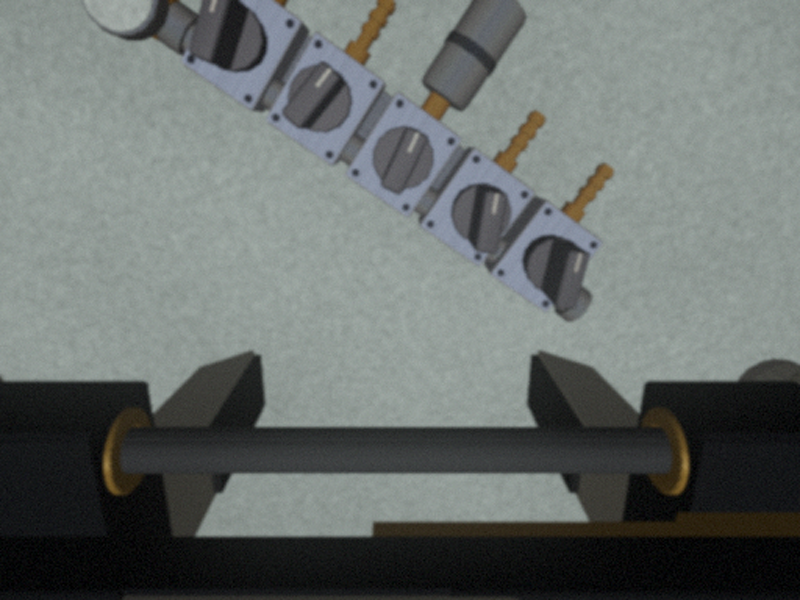

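The filter knob is at (404,158) in the enlarged view. Its block's screws are at (398,103), (457,141), (406,207) and (355,172), and its index line is near (412,142). I'll crop closer to get the wing outline.

```bash
python3 - <<'E'
from h import *
im=np.load("w1.npz")["im"]
c=im[55:140,210:310]
cv2.imwrite("pics/w2c.png",cv2.resize(cv2.convertScaleAbs(c[:,:,::-1],alpha=1.5),None,fx=7,fy=7,interpolation=cv2.INTER_CUBIC))
E
```

```text
(no output)
```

View pics/w2c.png

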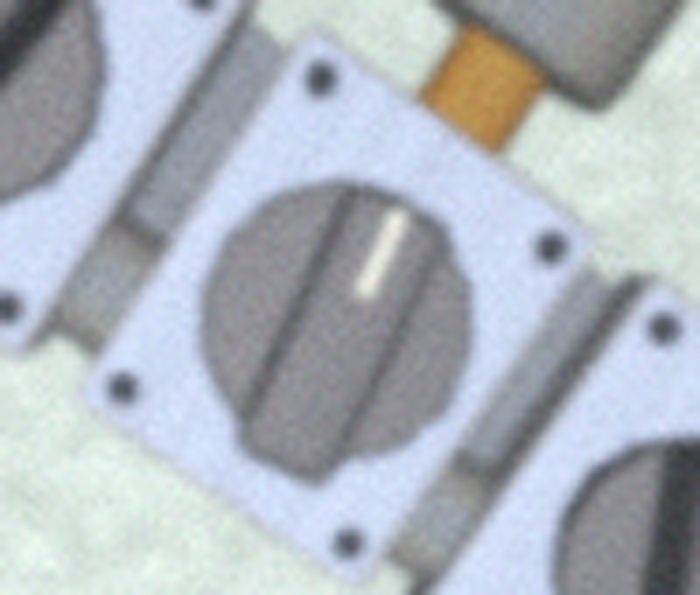

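```bash
python3 - <<'E'
from h import *
np.set_printoptions(precision=3,suppress=True)
m=dict(np.load("w1.npz"))
f=lambda x,y,z: onz(m,(210+(x+.5)/7-.5,55+(y+.5)/7-.5),z)
s=[f(*p,40) for p in [(320,77),(550,247),(347,543),(122,388)]]
print(np.mean(s,0)); 
xd=s[0]-s[3]+s[1]-s[2]; yd=s[0]-s[1]+s[3]-s[2]
print("yaw",np.arctan2(xd[1],xd[0]),np.arctan2(-yd[0],yd[1]))
a=f(398,212,89);b=f(367,295,89);print("idx",a,b,np.arctan2(*(a-b)[1::-1]))
for p,q in [((348,195),(245,425)),((437,250),(345,450))]:
    a=f(*p,85);b=f(*q,85);print(a,b,np.arctan2(*(a-b)[1::-1]))
# skirt extremes z=59
print((f(203,320,59)+f(472,320,59))/2)
t=bot.camera_model("top")
E
```

```text
[518.868  11.037  40.   ]
yaw -0.2276339965225629 -0.23302937739700783
idx [533.347   9.966  89.   ] [524.146   9.9    89.   ] 0.007114429601242237
[533.073  15.557  85.   ] [506.038  17.33   85.   ] -0.06549679086204607
[531.254   4.345  85.   ] [507.522   5.855  85.   ] -0.06355243975052381
[519.442  11.054  59.   ]
```

Knob axis is at about (519, 11) and the wing points at yaw -0.06. I'll grip with a half turn (yaw about 3.087) so the wrist has room to turn clockwise, with the fingers pre-closed.

Emit:
carry_out(plan=[{"tx": 4,"ty": 1,"tz": 0,"rx": 0,"ry": 0,"rz": 0.143},{"tx": 4,"ty": 1,"tz": 0,"rx": 0,"ry": 0,"rz": 0.143},{"tx": 4,"ty": 1,"tz": 0,"rx": 0,"ry": 0,"rz": 0.143},{"tx": 4,"ty": 1,"tz": 0,"rx": 0,"ry": 0,"rz": 0.143},{"tx": 4,"ty": 1,"tz": 0,"rx": 0,"ry": 0,"rz": 0.143},{"tx": 4,"ty": 1,"tz": 0,"rx": 0,"ry": 0,"rz": 0.143},{"tx": 4,"ty": 1,"tz": 0,"rx": 0,"ry": 0,"rz": 0.143},{"tx": 4,"ty": 1,"tz": 0,"rx": 0,"ry": 0,"rz": 0.143},{"tx": 4,"ty": 1,"tz": 0,"rx": 0,"ry": 0,"rz": 0.143},{"tx": 4,"ty": 1,"tz": 0,"rx": 0,"ry": 0,"rz": 0.143},{"tx": 4,"ty": 1,"tz": 0,"rx": 0,"ry": 0,"rz": 0.143},{"tx": 4,"ty": 1,"tz": 0,"rx": 0,"ry": 0,"rz": 0.143}], gripper=0.74)

```text
time: 3.0
tool_pos: [502.5, 1.9, 188.1]
tcp_rot: [3.14, 0.001, 2.091]
contact_force: [-0.8, -0.4, 0.1]
grip_width: 23.8
finger_force: 0.0
```

Emit:
carry_out(plan=[{"tx": 3,"ty": 1,"tz": 0,"rx": 0,"ry": 0,"rz": 0.143},{"tx": 3,"ty": 1,"tz": 0,"rx": 0,"ry": 0,"rz": 0.143},{"tx": 3,"ty": 1,"tz": 0,"rx": 0,"ry": 0,"rz": 0.143},{"tx": 3,"ty": 1,"tz": 0,"rx": 0,"ry": 0,"rz": 0.143},{"tx": 3,"ty": 1,"tz": 0,"rx": 0,"ry": 0,"rz": 0.143},{"tx": 1,"ty": 2,"tz": 0,"rx": 0,"ry": 0,"rz": 0.143},{"tx": 1,"ty": 2,"tz": 0,"rx": 0,"ry": 0,"rz": 0.143},{"tx": 0,"ty": 0,"tz": 0,"rx": 0,"ry": 0,"rz": 0},{"tx": 0,"ty": 0,"tz": 0,"rx": 0,"ry": 0,"rz": 0},{"tx": 0,"ty": 0,"tz": 0,"rx": 0,"ry": 0,"rz": 0}])

```text
time: 4.0
tool_pos: [518.9, 11.2, 187.2]
tcp_rot: [3.142, 0.001, 3.084]
contact_force: [-0.1, 0.3, 0.7]
grip_width: 23.9
finger_force: 0.0
```

```bash
python3 - <<'E'
from h import *
np.set_printoptions(precision=3,suppress=True)
o=bot.get_obs();print(o)
for n in ("scene","wrist"):
    m=bot.camera_model(n); im=bot.capture(n); np.savez(n+"3.npz",im=im,**m)
im=np.load("wrist3.npz")["im"];cv2.imwrite("pics/w3.png",im[:,:,::-1])
E
```

```text
{'time': 4.0, 'joint_positions': array([-0.126,  0.366,  1.603,  0.   ,  1.171, -1.639]), 'dq': array([ 0.001,  0.004,  0.003,  0.001, -0.001, -0.014]), 'tau': array([  0.004, -43.172, -23.232,  -0.038,   0.078,   0.022]), 'tool_pos': array([518.899,  11.181, 187.197]), 'tcp_rot': array([3.142, 0.001, 3.084]), 'contact_force': array([-0.116,  0.305,  0.663]), 'moment': array([ 0.121, -0.095,  0.053]), 'finger_force': 0.0, 'grip_width': 23.909521396639775}
```

View pics/w3.png

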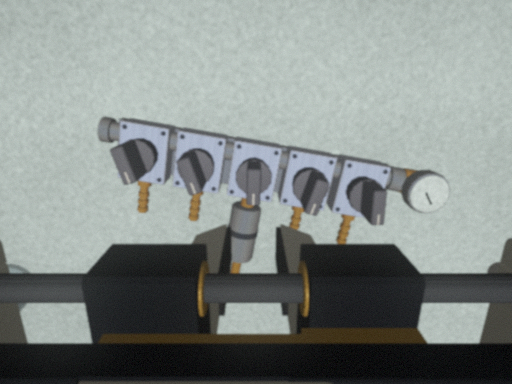

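```bash
python3 - <<'E'
from h import *
np.set_printoptions(precision=2,suppress=True)
m=dict(np.load("wrist3.npz"));im=m["im"]
for P in [(519,11,40),(519,11,59),(519,11,89)]: print(P,proj(m,P))
c=im[130:215,205:305];big=cv2.resize(cv2.convertScaleAbs(c[:,:,::-1],alpha=1.5),None,fx=7,fy=7,interpolation=cv2.INTER_CUBIC)
for P in [(519,11,40),(519,11,89),(535,10,89)]:
    u,v=proj(m,P);cv2.circle(big,(int((u-205+.5)*7),int((v-130+.5)*7)),3,(0,0,255),-1)
cv2.imwrite("pics/w3c.png",big)
E
```

```text
(519, 11, 40) [253.29 172.54]
(519, 11, 59) [253.3  177.89]
(519, 11, 89) [253.33 187.81]
```

View pics/w3c.png

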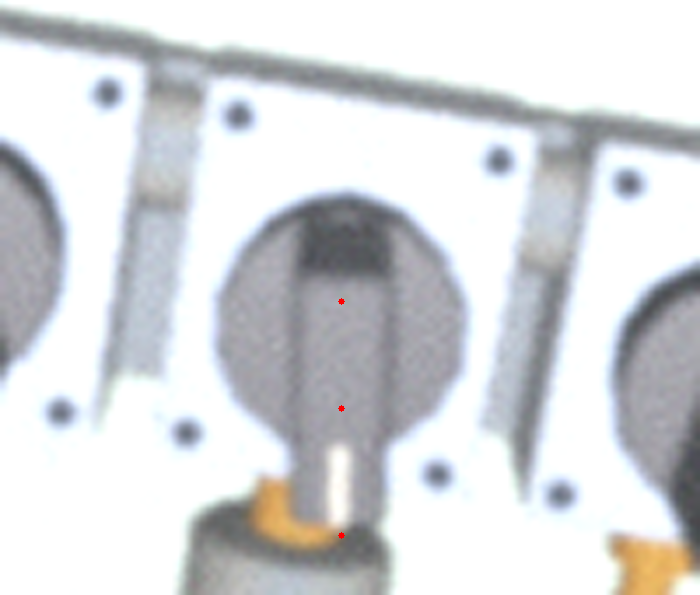

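Predicted and measured block centres agree to within 1 px: screws centre at (341,296), predicted (341,301). The wing is aligned with the tool, so I'll descend.

Emit:
carry_out(plan=[{"tx": 0,"ty": 0,"tz": -25,"rx": 0,"ry": 0,"rz": 0},{"tx": 0,"ty": 0,"tz": -25,"rx": 0,"ry": 0,"rz": 0},{"tx": 0,"ty": 0,"tz": -25,"rx": 0,"ry": 0,"rz": 0},{"tx": 0,"ty": 0,"tz": -20,"rx": 0,"ry": 0,"rz": 0},{"tx": 0,"ty": 0,"tz": -15,"rx": 0,"ry": 0,"rz": 0},{"tx": 0,"ty": 0,"tz": -10,"rx": 0,"ry": 0,"rz": 0},{"tx": 0,"ty": 0,"tz": -3,"rx": 0,"ry": 0,"rz": 0},{"tx": 0,"ty": 0,"tz": 0,"rx": 0,"ry": 0,"rz": 0},{"tx": 0,"ty": 0,"tz": 0,"rx": 0,"ry": 0,"rz": 0}])

```text
time: 5.0
tool_pos: [519.3, 11.4, 64.5]
tcp_rot: [-3.142, 0.001, 3.087]
contact_force: [0.0, 0.1, 0.4]
grip_width: 24.4
finger_force: 0.0
```

Emit:
carry_out(plan=[{"tx": 0,"ty": 0,"tz": 0,"rx": 0,"ry": 0,"rz": 0},{"tx": 0,"ty": 0,"tz": 0,"rx": 0,"ry": 0,"rz": 0},{"tx": 0,"ty": 0,"tz": 0,"rx": 0,"ry": 0,"rz": 0},{"tx": 0,"ty": 0,"tz": 0,"rx": 0,"ry": 0,"rz": 0},{"tx": 0,"ty": 0,"tz": 0,"rx": 0,"ry": 0,"rz": 0}], gripper=1)

```text
time: 5.5
tool_pos: [519.1, 11.4, 64.3]
tcp_rot: [-3.142, 0.001, 3.087]
contact_force: [-0.4, 1.3, 5.6]
grip_width: 11.6
finger_force: 29.9
```

```bash
cat > s.py <<'E'
from h import *
np.set_printoptions(precision=3,suppress=True)
o=bot.get_obs();print({k:o[k] for k in ("time","tool_pos","tcp_rot","contact_force","moment","grip_width","finger_force","joint_positions","tau")})
r=np.array([0,0,1.]);print("yaw",o["tcp_rot"][2],"Mz",o["moment"][2])
E
python3 s.py
```

```text
{'time': 5.5, 'tool_pos': array([519.132,  11.374,  64.305]), 'tcp_rot': array([-3.142,  0.001,  3.087]), 'contact_force': array([-0.413,  1.269,  5.575]), 'moment': array([ 0.001,  0.014, -0.041]), 'grip_width': 11.567573412942982, 'finger_force': 29.854111075401306, 'joint_positions': array([-0.126,  0.521,  1.747,  0.   ,  0.872, -1.642]), 'tau': array([  0.249, -43.085, -17.142,   0.076,  -0.16 ,  -0.03 ])}
yaw 3.0866972391718277 Mz -0.04116184144964818
```

Emit:
carry_out(plan=[{"tx": 0,"ty": 0,"tz": 0,"rx": 0,"ry": 0,"rz": -0.04},{"tx": 0,"ty": 0,"tz": 0,"rx": 0,"ry": 0,"rz": -0.04},{"tx": 0,"ty": 0,"tz": 0,"rx": 0,"ry": 0,"rz": -0.04},{"tx": 0,"ty": 0,"tz": 0,"rx": 0,"ry": 0,"rz": -0.04},{"tx": 0,"ty": 0,"tz": 0,"rx": 0,"ry": 0,"rz": -0.04},{"tx": 0,"ty": 0,"tz": 0,"rx": 0,"ry": 0,"rz": -0.04},{"tx": 0,"ty": 0,"tz": 0,"rx": 0,"ry": 0,"rz": -0.04},{"tx": 0,"ty": 0,"tz": 0,"rx": 0,"ry": 0,"rz": -0.04},{"tx": 0,"ty": 0,"tz": 0,"rx": 0,"ry": 0,"rz": 0}])

```text
time: 6.4
tool_pos: [519.1, 11.3, 64.3]
tcp_rot: [3.142, 0.001, 2.766]
contact_force: [-1.3, -0.9, 5.8]
grip_width: 11.8
finger_force: 29.8
```

```bash
python3 s.py
```

```text
{'time': 6.4, 'tool_pos': array([519.103,  11.271,  64.296]), 'tcp_rot': array([3.142, 0.001, 2.766]), 'contact_force': array([-1.292, -0.929,  5.805]), 'moment': array([-0.187,  0.037,  0.02 ]), 'grip_width': 11.82319865722962, 'finger_force': 29.84944224357605, 'joint_positions': array([-0.126,  0.521,  1.747, -0.   ,  0.872, -1.321]), 'tau': array([  0.637, -43.064, -17.157,   0.243,  -0.164,   0.29 ])}
yaw 2.765725462280962 Mz 0.01966746123459894
```

```bash
cat > q.py <<'E'
from h import *
np.set_printoptions(precision=3,suppress=True)
L=[]
for i in range(3):
    bot.capture("wrist");o=bot.get_obs();L.append([o["moment"][2],o["tau"][5],o["tau"][0],o["tcp_rot"][2],*o["contact_force"]])
print(o["time"],"\n",np.array(L))
E
python3 q.py
```

```text
6.55 
 [[-0.083  0.049  0.615  2.767 -0.739 -1.578  6.47 ]
 [-0.06  -0.034  0.605  2.767 -0.359 -0.807  5.319]
 [-0.039 -0.053  0.598  2.767 -1.466  0.024  6.207]]
```

Emit:
carry_out(plan=[{"tx": 0,"ty": 0,"tz": 0,"rx": 0,"ry": 0,"rz": -0.035},{"tx": 0,"ty": 0,"tz": 0,"rx": 0,"ry": 0,"rz": -0.035},{"tx": 0,"ty": 0,"tz": 0,"rx": 0,"ry": 0,"rz": 0}])

```text
time: 6.85
tool_pos: [519.1, 11.3, 64.3]
tcp_rot: [3.141, 0.001, 2.696]
contact_force: [-0.5, -1.7, 6.2]
grip_width: 11.9
finger_force: 29.8
```

```bash
python3 q.py
```

```text
7.0 
 [[-0.086  0.034  0.683  2.697 -1.512 -1.219  5.925]
 [-0.081 -0.037  0.669  2.697 -1.621 -0.745  5.751]
 [-0.037 -0.054  0.664  2.697 -0.92  -1.459  6.144]]
```

Emit:
carry_out(plan=[{"tx": 0,"ty": 0,"tz": 0,"rx": 0,"ry": 0,"rz": -0.035},{"tx": 0,"ty": 0,"tz": 0,"rx": 0,"ry": 0,"rz": -0.035},{"tx": 0,"ty": 0,"tz": 0,"rx": 0,"ry": 0,"rz": 0}])

```text
time: 7.3
tool_pos: [519.1, 11.2, 64.3]
tcp_rot: [3.141, 0.001, 2.626]
contact_force: [-1.3, -2.3, 5.8]
grip_width: 11.6
finger_force: 29.8
```

```bash
python3 q.py
```

```text
7.45 
 [[-0.129  0.034  0.746  2.627 -1.755 -1.929  6.549]
 [-0.05  -0.037  0.733  2.627 -1.349 -0.759  6.204]
 [-0.064 -0.054  0.726  2.627 -1.647 -1.575  5.017]]
```

Emit:
carry_out(plan=[{"tx": 0,"ty": 0,"tz": 0,"rx": 0,"ry": 0,"rz": -0.035},{"tx": 0,"ty": 0,"tz": 0,"rx": 0,"ry": 0,"rz": -0.035},{"tx": 0,"ty": 0,"tz": 0,"rx": 0,"ry": 0,"rz": 0}])

```text
time: 7.75
tool_pos: [519.1, 11.2, 64.3]
tcp_rot: [3.141, 0.001, 2.556]
contact_force: [-1.5, -1.2, 5.0]
grip_width: 11.6
finger_force: 29.8
```

```bash
python3 q.py
```

```text
7.9 
 [[-0.015  0.034  0.808  2.557 -0.731 -1.668  6.122]
 [-0.068 -0.037  0.794  2.557 -0.5   -2.     7.201]
 [-0.1   -0.054  0.787  2.557 -1.502 -1.84   5.736]]
```

Emit:
carry_out(plan=[{"tx": 0,"ty": 0,"tz": 0,"rx": 0,"ry": 0,"rz": -0.035},{"tx": 0,"ty": 0,"tz": 0,"rx": 0,"ry": 0,"rz": -0.035},{"tx": 0,"ty": 0,"tz": 0,"rx": 0,"ry": 0,"rz": 0}])

```text
time: 8.2
tool_pos: [519.1, 11.2, 64.3]
tcp_rot: [3.141, 0.001, 2.486]
contact_force: [-1.3, -1.6, 5.7]
grip_width: 12.0
finger_force: 29.8
```

```bash
python3 q.py
```

```text
8.35 
 [[-0.055  0.034  0.866  2.487 -1.393 -2.118  6.282]
 [-0.098 -0.037  0.854  2.487 -0.944 -1.539  5.678]
 [-0.041 -0.054  0.848  2.487 -1.297 -1.859  6.728]]
```

Emit:
carry_out(plan=[{"tx": 0,"ty": 0,"tz": 0,"rx": 0,"ry": 0,"rz": -0.035},{"tx": 0,"ty": 0,"tz": 0,"rx": 0,"ry": 0,"rz": -0.035},{"tx": 0,"ty": 0,"tz": 0,"rx": 0,"ry": 0,"rz": 0}])

```text
time: 8.65
tool_pos: [519.1, 11.1, 64.3]
tcp_rot: [3.141, 0.001, 2.416]
contact_force: [-1.2, -1.1, 5.7]
grip_width: 12.0
finger_force: 29.8
```

```bash
python3 q.py
```

```text
8.8 
 [[-0.042  0.034  0.923  2.417 -0.528 -1.309  6.401]
 [-0.052 -0.037  0.91   2.417 -1.041 -1.422  6.128]
 [-0.07  -0.054  0.904  2.417 -1.41  -0.538  5.687]]
```

Emit:
carry_out(plan=[{"tx": 0,"ty": 0,"tz": 0,"rx": 0,"ry": 0,"rz": -0.035},{"tx": 0,"ty": 0,"tz": 0,"rx": 0,"ry": 0,"rz": -0.035},{"tx": 0,"ty": 0,"tz": 0,"rx": 0,"ry": 0,"rz": 0}])

```text
time: 9.1
tool_pos: [519.0, 11.1, 64.3]
tcp_rot: [3.141, 0.001, 2.346]
contact_force: [-0.7, -2.2, 5.3]
grip_width: 11.8
finger_force: 29.8
```

```bash
python3 q.py
```

```text
9.25 
 [[-0.033  0.034  0.976  2.347 -1.179 -2.126  5.084]
 [-0.075 -0.037  0.964  2.347 -1.173 -2.146  5.436]
 [-0.044 -0.054  0.957  2.347 -1.659 -1.635  5.732]]
```

Emit:
carry_out(plan=[{"tx": 0,"ty": 0,"tz": 0,"rx": 0,"ry": 0,"rz": -0.035},{"tx": 0,"ty": 0,"tz": 0,"rx": 0,"ry": 0,"rz": -0.035},{"tx": 0,"ty": 0,"tz": 0,"rx": 0,"ry": 0,"rz": 0}])

```text
time: 9.55
tool_pos: [519.0, 11.1, 64.3]
tcp_rot: [3.141, 0.001, 2.276]
contact_force: [-0.8, -1.2, 6.7]
grip_width: 11.8
finger_force: 29.9
```

```bash
python3 q.py
```

```text
9.7 
 [[-0.018  0.055  0.998  2.277 -1.073 -1.936  5.165]
 [-0.078 -0.016  0.985  2.277 -1.367 -2.44   5.113]
 [ 0.024 -0.033  0.98   2.277 -1.232 -1.816  6.741]]
```

tau6 shifted cleanly by +0.02, so the seat has just been met. I'll use smaller steps now.

Emit:
carry_out(plan=[{"tx": 0,"ty": 0,"tz": 0,"rx": 0,"ry": 0,"rz": -0.015},{"tx": 0,"ty": 0,"tz": 0,"rx": 0,"ry": 0,"rz": -0.015},{"tx": 0,"ty": 0,"tz": 0,"rx": 0,"ry": 0,"rz": 0}])

```text
time: 10.0
tool_pos: [519.0, 11.1, 64.3]
tcp_rot: [3.141, 0.001, 2.247]
contact_force: [-1.9, -2.2, 5.3]
grip_width: 11.6
finger_force: 29.9
```

```bash
python3 q.py
```

```text
10.15 
 [[ 0.05   0.076  0.92   2.247  0.008 -2.462  5.542]
 [ 0.052  0.043  0.917  2.247 -2.055 -0.756  6.602]
 [ 0.016  0.037  0.911  2.247 -1.41  -2.056  5.522]]
```

Emit:
carry_out(plan=[{"tx": 0,"ty": 0,"tz": 0,"rx": 0,"ry": 0,"rz": -0.015},{"tx": 0,"ty": 0,"tz": 0,"rx": 0,"ry": 0,"rz": -0.015},{"tx": 0,"ty": 0,"tz": 0,"rx": 0,"ry": 0,"rz": 0}])

```text
time: 10.45
tool_pos: [519.0, 11.1, 64.3]
tcp_rot: [3.141, 0.001, 2.217]
contact_force: [-1.4, -1.1, 6.3]
grip_width: 11.7
finger_force: 29.9
```

```bash
python3 q.py
```

```text
10.6 
 [[ 0.048  0.108  0.895  2.217 -1.104 -2.268  5.782]
 [ 0.067  0.075  0.895  2.217 -0.81  -1.653  6.181]
 [ 0.089  0.069  0.889  2.217 -1.705 -1.409  6.475]]
```

Emit:
carry_out(plan=[{"tx": 0,"ty": 0,"tz": 0,"rx": 0,"ry": 0,"rz": -0.015},{"tx": 0,"ty": 0,"tz": 0,"rx": 0,"ry": 0,"rz": -0.01},{"tx": 0,"ty": 0,"tz": 0,"rx": 0,"ry": 0,"rz": 0}])

```text
time: 10.9
tool_pos: [519.0, 11.1, 64.3]
tcp_rot: [3.141, 0.001, 2.192]
contact_force: [-1.5, -1.3, 6.3]
grip_width: 12.2
finger_force: 29.9
```

```bash
python3 q.py
```

```text
11.05 
 [[ 0.075  0.145  0.847  2.192 -1.222 -2.228  5.887]
 [ 0.125  0.122  0.846  2.192 -1.811 -2.243  5.838]
 [ 0.182  0.118  0.843  2.192 -1.013 -1.847  5.389]]
```

Emit:
carry_out(plan=[{"tx": 0,"ty": 0,"tz": 0,"rx": 0,"ry": 0,"rz": -0.015},{"tx": 0,"ty": 0,"tz": 0,"rx": 0,"ry": 0,"rz": -0.015},{"tx": 0,"ty": 0,"tz": 0,"rx": 0,"ry": 0,"rz": 0}])

```text
time: 11.35
tool_pos: [519.0, 11.1, 64.3]
tcp_rot: [3.141, 0.001, 2.162]
contact_force: [-0.7, -1.5, 6.2]
grip_width: 11.9
finger_force: 29.9
```

```bash
python3 q.py
```

```text
11.5 
 [[ 0.14   0.176  0.842  2.162 -2.174 -1.591  6.233]
 [ 0.166  0.143  0.841  2.162 -0.984 -2.039  6.038]
 [ 0.159  0.136  0.836  2.162 -1.983 -1.83   6.489]]
```

Emit:
carry_out(plan=[{"tx": 0,"ty": 0,"tz": 0,"rx": 0,"ry": 0,"rz": -0.015},{"tx": 0,"ty": 0,"tz": 0,"rx": 0,"ry": 0,"rz": -0.015},{"tx": 0,"ty": 0,"tz": 0,"rx": 0,"ry": 0,"rz": 0}])

```text
time: 11.8
tool_pos: [519.1, 11.1, 64.3]
tcp_rot: [3.141, 0.001, 2.132]
contact_force: [-1.3, -1.9, 6.4]
grip_width: 11.7
finger_force: 30.0
```

```bash
python3 q.py; python3 - <<'E'
from h import *
im=bot.capture("wrist");cv2.imwrite("pics/w4.png",cv2.resize(cv2.convertScaleAbs(im[180:300,170:340,::-1],alpha=2),None,fx=4,fy=4,interpolation=cv2.INTER_CUBIC))
E
```

```text
11.95 
 [[ 0.233  0.214  0.876  2.132 -0.882 -2.002  6.163]
 [ 0.192  0.181  0.874  2.132 -1.398 -2.107  6.381]
 [ 0.165  0.175  0.869  2.132 -0.678 -1.255  5.939]]
```

View pics/w4.png

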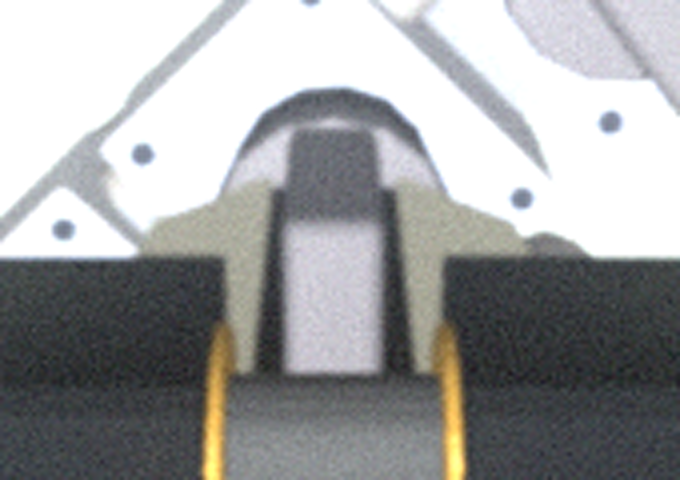

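The crop shows the wing still squarely between the pads (end face at x 290–380), so it turned with the tool. One more small step.

Emit:
carry_out(plan=[{"tx": 0,"ty": 0,"tz": 0,"rx": 0,"ry": 0,"rz": -0.015},{"tx": 0,"ty": 0,"tz": 0,"rx": 0,"ry": 0,"rz": -0.015},{"tx": 0,"ty": 0,"tz": 0,"rx": 0,"ry": 0,"rz": 0}])

```text
time: 12.3
tool_pos: [519.1, 11.0, 64.3]
tcp_rot: [3.141, 0.001, 2.102]
contact_force: [-1.0, -1.4, 5.6]
grip_width: 11.6
finger_force: 30.0
```

```bash
python3 q.py
```

```text
12.45 
 [[ 0.275  0.256  0.84   2.102  0.429 -2.793  6.077]
 [ 0.272  0.224  0.837  2.102 -0.828 -2.523  5.312]
 [ 0.217  0.217  0.834  2.103 -1.042 -2.959  5.821]]
```

Emit:
carry_out(plan=[{"tx": 0,"ty": 0,"tz": 0,"rx": 0,"ry": 0,"rz": -0.01},{"tx": 0,"ty": 0,"tz": 0,"rx": 0,"ry": 0,"rz": -0.01},{"tx": 0,"ty": 0,"tz": 0,"rx": 0,"ry": 0,"rz": 0},{"tx": 0,"ty": 0,"tz": 0,"rx": 0,"ry": 0,"rz": 0}])

```text
time: 12.85
tool_pos: [519.1, 11.0, 64.3]
tcp_rot: [3.141, 0.001, 2.083]
contact_force: [-1.3, -2.3, 4.8]
grip_width: 11.6
finger_force: 30.0
```

```bash
python3 q.py
```

```text
13.0 
 [[ 0.231  0.268  0.783  2.083 -1.361 -1.625  5.863]
 [ 0.282  0.267  0.78   2.083 -2.151 -2.258  5.141]
 [ 0.294  0.267  0.777  2.083 -1.653 -2.326  7.03 ]]
```

Finger-tight at about 0.27 N m. I'll release, rise, and go to look at the cover.

Emit:
carry_out(plan=[{"tx": 0,"ty": 0,"tz": 0,"rx": 0,"ry": 0,"rz": 0},{"tx": 0,"ty": 0,"tz": 0,"rx": 0,"ry": 0,"rz": 0},{"tx": 0,"ty": 0,"tz": 0,"rx": 0,"ry": 0,"rz": 0},{"tx": 0,"ty": 0,"tz": 5,"rx": 0,"ry": 0,"rz": 0},{"tx": 0,"ty": 0,"tz": 20,"rx": 0,"ry": 0,"rz": 0},{"tx": 0,"ty": 0,"tz": 35,"rx": 0,"ry": 0,"rz": 0},{"tx": 0,"ty": 0,"tz": 35,"rx": 0,"ry": 0,"rz": 0},{"tx": 0,"ty": 0,"tz": 35,"rx": 0,"ry": 0,"rz": 0}], gripper=0.74)

```text
time: 13.8
tool_pos: [518.5, 11.6, 195.3]
tcp_rot: [-3.142, -0.0, 2.082]
contact_force: [0.5, 1.0, -0.1]
grip_width: 23.6
finger_force: 0.0
```

Emit:
carry_out(plan=[{"tx": 1,"ty": 30,"tz": 0,"rx": 0,"ry": 0,"rz": 0},{"tx": 1,"ty": 40,"tz": 0,"rx": 0,"ry": 0,"rz": 0},{"tx": 1,"ty": 40,"tz": 0,"rx": 0,"ry": 0,"rz": 0},{"tx": 1,"ty": 40,"tz": 0,"rx": 0,"ry": 0,"rz": 0},{"tx": 1,"ty": 40,"tz": 0,"rx": 0,"ry": 0,"rz": 0},{"tx": 1,"ty": 30,"tz": 0,"rx": 0,"ry": 0,"rz": 0},{"tx": 1,"ty": 20,"tz": 0,"rx": 0,"ry": 0,"rz": 0},{"tx": 1,"ty": 8,"tz": 0,"rx": 0,"ry": 0,"rz": 0},{"tx": 0,"ty": 0,"tz": 0,"rx": 0,"ry": 0,"rz": 0},{"tx": 0,"ty": 0,"tz": 0,"rx": 0,"ry": 0,"rz": 0}], gripper=0.5)

```text
time: 14.8
tool_pos: [526.8, 258.6, 193.7]
tcp_rot: [-3.141, 0.0, 2.081]
contact_force: [-0.2, 0.7, -0.2]
grip_width: 45.5
finger_force: 0.0
```

```bash
python3 s.py; python3 - <<'E'
from h import *
m=bot.camera_model("wrist");im=bot.capture("wrist");np.savez("w5.npz",im=im,**m)
for n in ("top","scene"):
    k=bot.camera_model(n);np.savez(n+"5.npz",im=bot.capture(n),**k)
cv2.imwrite("pics/w5.png",cv2.resize(cv2.convertScaleAbs(im[:,:,::-1],alpha=1.4),(800,600),interpolation=cv2.INTER_CUBIC))
E
```

```text
{'time': 14.8, 'tool_pos': array([526.781, 258.604, 193.689]), 'tcp_rot': array([-3.141,  0.   ,  2.081]), 'contact_force': array([-0.162,  0.657, -0.196]), 'moment': array([ 0.035, -0.147, -0.015]), 'grip_width': 45.466806739685964, 'finger_force': 0.0, 'joint_positions': array([ 0.326,  0.482,  1.398, -0.   ,  1.262, -0.184]), 'tau': array([  0.777, -49.914, -24.455,   0.13 ,   0.043,   0.014])}
yaw 2.0813813580752223 Mz -0.015035465930279868
```

View pics/w5.png

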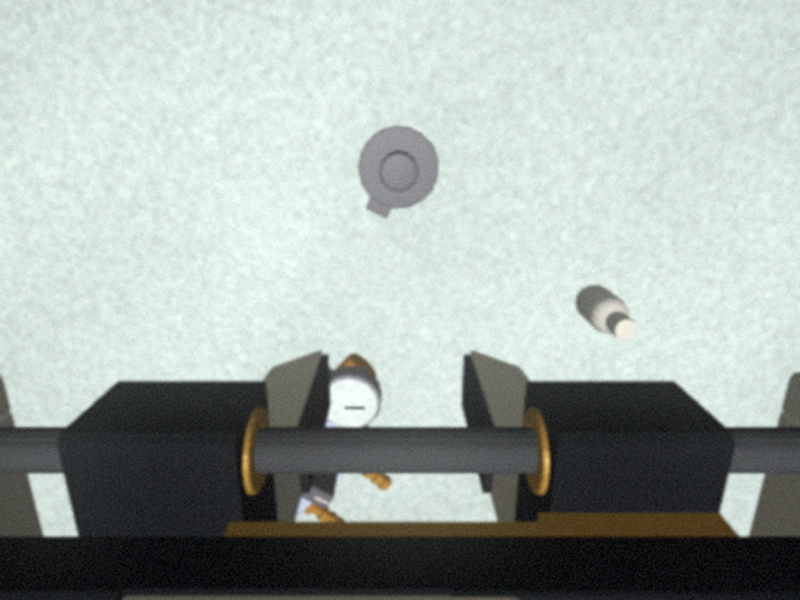

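The wrist view shows the cap centred at (398,167), its handle's end at (398,170), a small lug at (379,208), and the dropper at (610,312).

```bash
python3 - <<'E'
from h import *
np.set_printoptions(precision=2,suppress=True)
m=dict(np.load("w5.npz"));s=.64
f=lambda x,y,z: onz(m,((x+.5)*s-.5,(y+.5)*s-.5),z)
g=cv2.cvtColor(m["im"],cv2.COLOR_RGB2GRAY)
mask=(cv2.GaussianBlur(g,(3,3),0)<100).astype(np.uint8); mask[205:]=0
cs=cv2.findContours(mask,cv2.RETR_EXTERNAL,cv2.CHAIN_APPROX_NONE)[0]
for c in cs:
    if cv2.contourArea(c)>200: print(cv2.boundingRect(c),cv2.contourArea(c),np.array(cv2.minEnclosingCircle(c)[0]))
h=f(398,170,87);c=f(398,167,57);print("handle",h,"cap",c)
a,b=f(359,167,57),f(438,167,57);print("dia",np.linalg.norm(a-b))
for z in (20,40,57):
    t=f(379,208,z);d=t-c;print("tab",z,t,np.linalg.norm(d[:2]),np.arctan2(d[1],d[0]))
E
```

```text
(369, 184, 24, 21) 229.0 [380.69 193.22]
(242, 95, 27, 29) 564.0 [254.64 109.08]
handle [496.94 313.98  87.  ] cap [497.23 313.69  57.  ]
dia 44.693284268390656
tab 20 [500.42 282.99  20.  ] 30.86171873660122 -1.4675056709214311
tab 40 [499.62 285.78  40.  ] 28.00542836161482 -1.48542224144703
tab 57 [498.95 288.16  57.  ] 25.586108405650904 -1.5037914680380156
```

Emit:
carry_out(plan=[{"tx": -10,"ty": 18,"tz": 0,"rx": 0,"ry": 0,"rz": 0},{"tx": -10,"ty": 18,"tz": 0,"rx": 0,"ry": 0,"rz": 0},{"tx": -10,"ty": 19.4,"tz": -10,"rx": 0,"ry": 0,"rz": 0},{"tx": 0,"ty": 0,"tz": -30,"rx": 0,"ry": 0,"rz": 0},{"tx": 0,"ty": 0,"tz": -30,"rx": 0,"ry": 0,"rz": 0},{"tx": 0,"ty": 0,"tz": -30,"rx": 0,"ry": 0,"rz": 0},{"tx": 0,"ty": 0,"tz": -20,"rx": 0,"ry": 0,"rz": 0},{"tx": 0,"ty": 0,"tz": -10,"rx": 0,"ry": 0,"rz": 0},{"tx": 0,"ty": 0,"tz": -3,"rx": 0,"ry": 0,"rz": 0},{"tx": 0,"ty": 0,"tz": 0,"rx": 0,"ry": 0,"rz": 0},{"tx": 0,"ty": 0,"tz": 0,"rx": 0,"ry": 0,"rz": 0}])

```text
time: 16.05
tool_pos: [497.6, 315.1, 62.0]
tcp_rot: [3.139, 0.0, 2.082]
contact_force: [-0.2, 0.2, -0.1]
grip_width: 45.9
finger_force: 0.0
```

Emit:
carry_out(plan=[{"tx": 0,"ty": 0,"tz": 0,"rx": 0,"ry": 0,"rz": 0},{"tx": 0,"ty": 0,"tz": 0,"rx": 0,"ry": 0,"rz": 0},{"tx": 0,"ty": 0,"tz": 0,"rx": 0,"ry": 0,"rz": 0},{"tx": 0,"ty": 0,"tz": 0,"rx": 0,"ry": 0,"rz": 0},{"tx": 0,"ty": 0,"tz": 0,"rx": 0,"ry": 0,"rz": 0},{"tx": 0,"ty": 0,"tz": 0,"rx": 0,"ry": 0,"rz": 0}], gripper=1)

```text
time: 16.65
tool_pos: [496.8, 314.9, 61.0]
tcp_rot: [3.141, -0.0, 2.082]
contact_force: [-0.2, -0.5, 2.4]
grip_width: 19.4
finger_force: 30.0
```

Emit:
carry_out(plan=[{"tx": 0,"ty": 0,"tz": 10,"rx": 0,"ry": 0,"rz": 0},{"tx": 0,"ty": 0,"tz": 20,"rx": 0,"ry": 0,"rz": 0},{"tx": 0,"ty": 0,"tz": 30,"rx": 0,"ry": 0,"rz": 0},{"tx": 0,"ty": 0,"tz": 30,"rx": 0,"ry": 0,"rz": 0},{"tx": 0,"ty": 0,"tz": 25,"rx": 0,"ry": 0,"rz": 0},{"tx": 0,"ty": 0,"tz": 15,"rx": 0,"ry": 0,"rz": 0},{"tx": 0,"ty": 0,"tz": 0,"rx": 0,"ry": 0,"rz": 0}])

```text
time: 17.35
tool_pos: [497.9, 315.4, 193.7]
tcp_rot: [3.136, 0.0, 2.082]
contact_force: [0.6, -0.2, -1.2]
grip_width: 19.3
finger_force: 30.0
```

Emit:
carry_out(plan=[{"tx": 2,"ty": -10,"tz": 0,"rx": 0,"ry": 0,"rz": -0.1},{"tx": 2,"ty": -20,"tz": 0,"rx": 0,"ry": 0,"rz": -0.14},{"tx": 2,"ty": -28,"tz": 0,"rx": 0,"ry": 0,"rz": -0.14},{"tx": 2,"ty": -28,"tz": 0,"rx": 0,"ry": 0,"rz": -0.14},{"tx": 2,"ty": -28,"tz": 0,"rx": 0,"ry": 0,"rz": -0.14},{"tx": 2,"ty": -28,"tz": 0,"rx": 0,"ry": 0,"rz": -0.14},{"tx": 2,"ty": -28,"tz": 0,"rx": 0,"ry": 0,"rz": -0.14},{"tx": 2,"ty": -28,"tz": 0,"rx": 0,"ry": 0,"rz": -0.14},{"tx": 2,"ty": -28,"tz": 0,"rx": 0,"ry": 0,"rz": -0.14},{"tx": 2,"ty": -28,"tz": 0,"rx": 0,"ry": 0,"rz": -0.14},{"tx": 1,"ty": -28,"tz": 0,"rx": 0,"ry": 0,"rz": -0.14},{"tx": 1,"ty": -22,"tz": 0,"rx": 0,"ry": 0,"rz": -0.14}])

```text
time: 18.55
tool_pos: [518.1, 9.4, 189.7]
tcp_rot: [-3.141, 0.002, 0.435]
contact_force: [0.1, 0.5, -1.3]
grip_width: 19.0
finger_force: 30.0
```

Emit:
carry_out(plan=[{"tx": 0,"ty": 0,"tz": 0,"rx": 0,"ry": 0,"rz": -0.06},{"tx": 0,"ty": 0,"tz": 0,"rx": 0,"ry": 0,"rz": 0},{"tx": 0,"ty": 0,"tz": 0,"rx": 0,"ry": 0,"rz": 0},{"tx": 0,"ty": 0,"tz": 0,"rx": 0,"ry": 0,"rz": 0}])

```text
time: 18.95
tool_pos: [518.5, 11.4, 190.4]
tcp_rot: [-3.141, 0.001, 0.384]
contact_force: [0.2, 0.6, -0.8]
grip_width: 19.3
finger_force: 30.0
```

```bash
python3 s.py; python3 - <<'E'
from h import *
np.set_printoptions(precision=2,suppress=True)
D={}
for n in ("scene","top","wrist"):
    D[n]=bot.camera_model(n),bot.capture(n);np.savez(n+"6.npz",im=D[n][1],**D[n][0])
m,im=D["scene"];print(proj(m,(519,11,40)),proj(m,(519,11,120)))
a=cv2.resize(cv2.convertScaleAbs(im[100:230,190:340,::-1],alpha=1.5),(450,390),interpolation=cv2.INTER_CUBIC)
b=cv2.resize(cv2.convertScaleAbs(D["wrist"][1][150:290,190:316,::-1],alpha=1.8),(350,390),interpolation=cv2.INTER_CUBIC)
cv2.imwrite("pics/c6.png",np.hstack([a,b]))
E
```

```text
{'time': 18.95, 'tool_pos': array([518.504,  11.385, 190.358]), 'tcp_rot': array([-3.141,  0.001,  0.384]), 'contact_force': array([ 0.173,  0.629, -0.763]), 'moment': array([ 0.025, -0.027, -0.023]), 'grip_width': 19.311552042458587, 'finger_force': 29.999860525131226, 'joint_positions': array([-0.126,  0.363,  1.598, -0.   ,  1.181,  1.061]), 'tau': array([ -0.24 , -43.665, -23.728,   0.053,  -0.05 ,  -0.01 ])}
yaw 0.3839296894801276 Mz -0.02286446657086456
[255.58 191.2 ] [255.46 163.74]
```

View pics/c6.png

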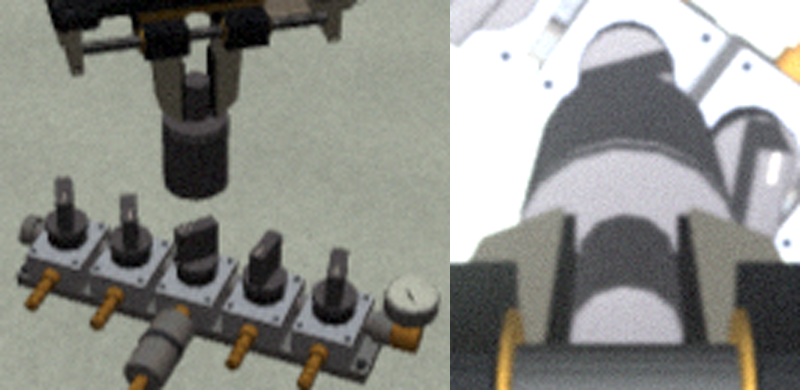

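The cover hangs upright at (196,150) in the crop, on the knob axis (195,240) seen from the scene camera. Its lug is on the robot's side. I'll descend in stages.

Emit:
carry_out(plan=[{"tx": 0.5,"ty": 0,"tz": -10,"rx": 0,"ry": 0,"rz": 0},{"tx": 0,"ty": 0,"tz": -10,"rx": 0,"ry": 0,"rz": 0},{"tx": 0,"ty": 0,"tz": -8,"rx": 0,"ry": 0,"rz": 0},{"tx": 0,"ty": 0,"tz": -5,"rx": 0,"ry": 0,"rz": 0},{"tx": 0,"ty": 0,"tz": -3,"rx": 0,"ry": 0,"rz": 0},{"tx": 0,"ty": 0,"tz": -3,"rx": 0,"ry": 0,"rz": 0},{"tx": 0,"ty": 0,"tz": -3,"rx": 0,"ry": 0,"rz": 0},{"tx": 0,"ty": 0,"tz": -2,"rx": 0,"ry": 0,"rz": 0},{"tx": 0,"ty": 0,"tz": 0,"rx": 0,"ry": 0,"rz": 0}])

```text
time: 20.0
tool_pos: [519.2, 10.9, 146.6]
tcp_rot: [-3.142, 0.0, 0.382]
contact_force: [-0.4, 0.1, -2.2]
grip_width: 19.4
finger_force: 30.0
```

```bash
python3 q.py
```

```text
20.15 
 [[ 0.019 -0.    -0.005  0.382  0.265  0.465 -0.871]
 [-0.042 -0.    -0.003  0.382  0.281  0.472 -0.608]
 [ 0.006 -0.    -0.004  0.382  0.426  0.261 -2.644]]
```

Emit:
carry_out(plan=[{"tx": 0,"ty": 0,"tz": -4,"rx": 0,"ry": 0,"rz": 0},{"tx": 0,"ty": 0,"tz": -5,"rx": 0,"ry": 0,"rz": 0},{"tx": 0,"ty": 0,"tz": -5,"rx": 0,"ry": 0,"rz": 0},{"tx": 0,"ty": 0,"tz": -5,"rx": 0,"ry": 0,"rz": 0},{"tx": 0,"ty": 0,"tz": -3,"rx": 0,"ry": 0,"rz": 0},{"tx": 0,"ty": 0,"tz": -3,"rx": 0,"ry": 0,"rz": 0},{"tx": 0,"ty": 0,"tz": -3,"rx": 0,"ry": 0,"rz": 0},{"tx": 0,"ty": 0,"tz": 0,"rx": 0,"ry": 0,"rz": 0}])

```text
time: 20.95
tool_pos: [519.1, 10.9, 118.3]
tcp_rot: [-3.141, 0.001, 0.382]
contact_force: [0.1, -1.0, -0.7]
grip_width: 19.4
finger_force: 30.0
```

```bash
python3 q.py
```

```text
21.1 
 [[-0.029 -0.    -0.007  0.382  0.196 -0.253 -0.839]
 [ 0.001 -0.    -0.003  0.382  0.153  0.042 -0.594]
 [ 0.024 -0.    -0.002  0.382 -0.73  -0.763 -1.216]]
```

Past the skirt top with no contact. On to just above the block: home is at a TCP height of about 101.

Emit:
carry_out(plan=[{"tx": 0,"ty": 0,"tz": -3,"rx": 0,"ry": 0,"rz": 0},{"tx": 0,"ty": 0,"tz": -3,"rx": 0,"ry": 0,"rz": 0},{"tx": 0,"ty": 0,"tz": -3,"rx": 0,"ry": 0,"rz": 0},{"tx": 0,"ty": 0,"tz": -2,"rx": 0,"ry": 0,"rz": 0},{"tx": 0,"ty": 0,"tz": -2,"rx": 0,"ry": 0,"rz": 0},{"tx": 0,"ty": 0,"tz": -1,"rx": 0,"ry": 0,"rz": 0},{"tx": 0,"ty": 0,"tz": -1,"rx": 0,"ry": 0,"rz": 0},{"tx": 0,"ty": 0,"tz": 0,"rx": 0,"ry": 0,"rz": 0}])

```text
time: 21.9
tool_pos: [519.2, 10.9, 103.6]
tcp_rot: [-3.142, 0.0, 0.382]
contact_force: [0.7, 0.4, -1.7]
grip_width: 19.5
finger_force: 30.0
```

```bash
python3 q.py
```

```text
22.05 
 [[-0.067 -0.    -0.002  0.382  0.044 -0.356 -0.816]
 [ 0.001 -0.    -0.002  0.382 -0.233 -0.485 -0.024]
 [ 0.013 -0.    -0.002  0.382 -0.389  0.695 -1.185]]
```

Emit:
carry_out(plan=[{"tx": 0,"ty": 0,"tz": -0.5,"rx": 0,"ry": 0,"rz": 0},{"tx": 0,"ty": 0,"tz": -0.5,"rx": 0,"ry": 0,"rz": 0},{"tx": 0,"ty": 0,"tz": -0.5,"rx": 0,"ry": 0,"rz": 0},{"tx": 0,"ty": 0,"tz": -0.5,"rx": 0,"ry": 0,"rz": 0},{"tx": 0,"ty": 0,"tz": 0,"rx": 0,"ry": 0,"rz": 0}])

```text
time: 22.55
tool_pos: [519.2, 10.9, 101.6]
tcp_rot: [3.142, 0.0, 0.382]
contact_force: [0.2, -0.3, -0.0]
grip_width: 19.5
finger_force: 30.0
```

```bash
python3 q.py
```

```text
22.7 
 [[-0.033 -0.    -0.001  0.382  0.526 -0.818 -1.005]
 [ 0.011 -0.    -0.     0.382 -0.697 -0.23  -0.848]
 [ 0.027 -0.    -0.     0.382 -0.081  0.098 -0.436]]
```

Emit:
carry_out(plan=[{"tx": 0,"ty": 0,"tz": -0.4,"rx": 0,"ry": 0,"rz": 0},{"tx": 0,"ty": 0,"tz": -0.4,"rx": 0,"ry": 0,"rz": 0},{"tx": 0,"ty": 0,"tz": 0,"rx": 0,"ry": 0,"rz": 0}])

```text
time: 23.0
tool_pos: [519.3, 10.9, 101.0]
tcp_rot: [3.141, -0.0, 0.382]
contact_force: [-0.1, -0.4, -0.6]
grip_width: 19.1
finger_force: 30.0
```

```bash
python3 q.py
```

```text
23.15 
 [[-0.018 -0.002  0.008  0.382 -0.256 -0.272 -0.119]
 [ 0.04  -0.002  0.014  0.382  0.393 -0.371  0.055]
 [ 0.064 -0.002  0.015  0.382 -0.302  0.794  0.006]]
```

First contact: the weight has come off. A touch more, then I'll release slowly and retreat upward.

Emit:
carry_out(plan=[{"tx": 0,"ty": 0,"tz": -0.3,"rx": 0,"ry": 0,"rz": 0},{"tx": 0,"ty": 0,"tz": 0,"rx": 0,"ry": 0,"rz": 0},{"tx": 0,"ty": 0,"tz": 0,"rx": 0,"ry": 0,"rz": 0}])

```text
time: 23.45
tool_pos: [519.4, 10.9, 100.9]
tcp_rot: [3.141, -0.0, 0.382]
contact_force: [-1.1, 0.7, 4.5]
grip_width: 19.4
finger_force: 30.0
```

```bash
python3 q.py
```

```text
23.6 
 [[-0.036 -0.001 -0.095  0.382 -1.581  0.748  4.348]
 [-0.039 -0.002 -0.102  0.382 -2.117 -0.375  6.423]
 [ 0.015 -0.002 -0.11   0.382 -1.919  0.805  5.177]]
```

Emit:
carry_out(plan=[{"tx": 0,"ty": 0,"tz": 0,"rx": 0,"ry": 0,"rz": 0},{"tx": 0,"ty": 0,"tz": 0,"rx": 0,"ry": 0,"rz": 0},{"tx": 0,"ty": 0,"tz": 0,"rx": 0,"ry": 0,"rz": 0},{"tx": 0,"ty": 0,"tz": 0,"rx": 0,"ry": 0,"rz": 0},{"tx": 0,"ty": 0,"tz": 5,"rx": 0,"ry": 0,"rz": 0},{"tx": 0,"ty": 0,"tz": 15,"rx": 0,"ry": 0,"rz": 0},{"tx": 0,"ty": 0,"tz": 30,"rx": 0,"ry": 0,"rz": 0},{"tx": 0,"ty": 0,"tz": 30,"rx": 0,"ry": 0,"rz": 0},{"tx": 0,"ty": 0,"tz": 15,"rx": 0,"ry": 0,"rz": 0},{"tx": 0,"ty": 0,"tz": 0,"rx": 0,"ry": 0,"rz": 0},{"tx": 0,"ty": 0,"tz": 0,"rx": 0,"ry": 0,"rz": 0}], gripper=0.55)

```text
time: 24.7
tool_pos: [519.0, 10.9, 195.4]
tcp_rot: [3.142, 0.0, 0.382]
contact_force: [0.4, -0.0, -0.6]
grip_width: 41.3
finger_force: 0.0
```

```bash
python3 s.py; python3 - <<'E'
from h import *
D={}
for n in ("scene","wrist"): D[n]=bot.camera_model(n),bot.capture(n)
a=cv2.resize(cv2.convertScaleAbs(D["scene"][1][130:240,180:345,::-1],alpha=1.5),(450,300),interpolation=cv2.INTER_CUBIC)
b=cv2.resize(cv2.convertScaleAbs(D["wrist"][1][:,100:400,::-1],alpha=1.5),(300,384))
b=b[:300]
m=D["scene"][0]
for z in (40,97,127):
    u,v=proj(m,(519,11,z));cv2.circle(a,(int((u-180)*450/165),int((v-130)*300/110)),2,(0,0,255),-1)
cv2.imwrite("pics/c7.png",np.hstack([a,b]))
E
```

```text
{'time': 24.7, 'tool_pos': array([519.017,  10.915, 195.351]), 'tcp_rot': array([3.142, 0.   , 0.382]), 'contact_force': array([ 0.404, -0.031, -0.601]), 'moment': array([-0.032, -0.028, -0.026]), 'grip_width': 41.28732259188352, 'finger_force': 0.0, 'joint_positions': array([-0.127,  0.359,  1.59 , -0.   ,  1.193,  1.062]), 'tau': array([  0.023, -44.466, -24.494,   0.07 ,  -0.044,   0.001])}
yaw 0.38184398854427615 Mz -0.026223636933964737
```

View pics/c7.png

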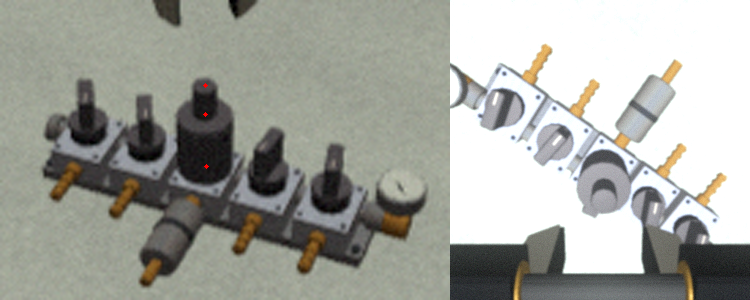

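The cover stands upright and home on the filter valve: the predicted axis points (206,85), (206,115) and (206,166) lie on it. The neighbouring valves look undisturbed and the gripper is clear. Handing in.

```bash
python3 -c "
from plant import bot
print(bot.close_job())"
```

```text
the job is handed in; nothing more can be done
None
```

I shut the filter valve to about 0.27 N m, set the lock-out cover home over its knob and let go, and handed the job in at about 25 s; the hand-in returned no verdict.

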